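# Clear the cup and flip the coffee caddy open

## Task

The grey cup in front of the coffee caddy's lip is in the way: push it along the counter, sideways across the caddy's front and away from the leveling tool, until no part of it is in front of the caddy. Then push the caddy's hinged lid up by its lip with a fingertip and tip it back past upright, so that it rests fully open by itself. Push lightly, do not grip, lift or tip over anything, do not disturb the leveling tool, the scale, the glass carafe lid or the other cup, and finish with the hand clear.

Things in the scene. Friction and masses are not known exactly. Their poses are not given: they have to be found in the camera images.
- caddy: Box-shaped aluminium coffee caddy, fixed to the counter, 100 mm deep (x), 130 wide (y), 100 high, with a flat 8 mm walnut lid on top. Origin: centre of its underside; its -x side is the front, facing away from the robot; +x, the hinge side, to the robot; +y to the robot's right, z up. The middle 70 mm of the lid's front carries on as a flat lip that overhangs the front wall by 26 mm.
- lid (a joint): hinge angle of the caddy's lid, rad: 0 closed, 1.57 upright, 1.9 fully open at its stop. The hinge line runs along the caddy's y axis. The lid weighs about 0.15 kg, swings freely and falls: shut below about 1.5, open above. Its underside from hinge to lip edge is 126 mm long
- lid_lip (a point): middle of the lower front edge of the lid's lip, 126 mm from the hinge line; when shut it is 76 mm in front of the caddy's origin and 100 mm above the counter. Moves with the lid
- lid_hinge (a point): middle of the hinge line, on top of the caddy's rear wall, 50 mm behind the caddy's origin, 100 mm above the counter; when open the lid leans back up to 50 mm behind it; its axes are the caddy's
- cup: loose matte grey cup without handle standing in front of the caddy, 70 mm high, widest (76 mm across) from 15 to 32 mm height, 70 mm across the rim, 68 mm across the base, about 0.2 kg. Origin: centre of its underside; z up. Its centre starts 138 to 150 mm in front of the caddy's origin. It slides upright when pushed below 35 mm height
- spare_cup: bystander: second cup of the same make as cup, standing at the far left. Origin: centre of its underside
- leveler: bystander: round stainless leveling tool, 58 mm across, 24 mm high, with a walnut knob on top (60 mm high in all), standing beside the cup, to the robot's right of it, about 120 mm from it centre to centre. Origin: centre of its underside
- scale: bystander: flat black digital scale, 150 x 130 x 26 mm, steel weighing plate, small green rocker switch on its side. Origin: centre of its underside
- carafe_lid: bystander: flat glass carafe lid, 90 mm across, 39 mm high with its knob. Origin: centre of its underside

How it is judged:
On the way, in this order (a step that is already met when the one before it is completed fails the run):
1. the cup stands aside, out of the caddy's front, with the lid still shut (y of cup in the frame of caddy below -0.095 m and value of joint lid below 0.2 rad), for 0.2 s.
2. the lid has been tipped past upright and lies open (value of joint lid above 1.75 rad), for 0.2 s.
At the end, for the whole second after the job is handed in: The lid rests open at more than 1.75 rad; the cup stands upright and still on the counter, its centre more than 95 mm from the caddy's middle along the caddy's width, on the side away from the leveling tool (y of cup in the frame of caddy below -0.095 m and value of joint lid above 1.75 rad and angle between cup's own z axis and vertical below 0.1 rad and height (world z) of cup below 0.006 m and linear speed of cup below 0.02 m/s); the robot touches nothing.
It fails at once if the cup is lifted off the counter or tipped (height (world z) of cup above 0.015 m or angle between cup's own z axis and vertical above 0.35 rad).
It fails at once if the cup is pinched or shoved hard (over 20 N) (contact force between the fingers and cup above 20 N).
It fails at once if the caddy or its lid is pinched or forced (over 30 N) (contact force between the fingers and caddy above 30 N).
It fails at once if one of the other things on the counter is disturbed (moved over 20 mm) (distance of any of spare_cup, scale, leveler, carafe_lid from where it was at the start of the episode above 0.02 m).
It also fails if it takes over 58 s, if anything falls off the work surface, if the arm or the gripper's body presses on something with over 40 N, if the wrist force passes 120 N, or if a joint passes its speed limit or range.

## Robot

A 6-joint arm with a two-finger parallel gripper is mounted at the origin on the work surface. World frame = base frame: x ahead of the robot, y to its left, z up, the work surface at z = 0. Lengths are in m, angles in rad, forces in N, time in s.
With the tool pointing down it reaches from about 0.375 to 0.9 m from the base axis. Payload 3.1 kg.
Tool frame: the origin (TCP) lies on the centre line of the jaws, within the pads' length; the fingertips stand robot.tip_reach ahead of it and the grasp point (between the pads) lies 8 mm behind it (robot.tip_reach is the distance from the TCP to the fingertips, in m); z points along the fingers, y is the line along which they close (so a half turn about z gives the same grasp; the last joint's range is limited). The gripper opens to 87 mm and grips with 3 to 60 N. Pads are 19 mm wide; open, the fingers measure 117 mm over their backs; the gripper's body (75 mm by 190 mm) begins 51 mm behind the grasp point.
Start: joints at [1.04, 0.527, 1.433, -0, 1.181, -0.178], TCP at [0.216, 0.586, 0.197] pointing down, gripper open.
Joint ranges: [-3.08, 3.08], [-0.75, 2.2], [0.22, 2.44], [-1.43, 4.57], [0, 2.65], [-2.85, 2.85]. Speed limits (rad/s): [2.79, 2.79, 3.14, 3.14, 3.14, 3.14].

## Interface

Orientations are given as a unit quaternion [x, y, z, w].
In Python, from rig import robot gives the robot as it stands.
- The arm moves only by the tool jog_arm, never from a script. Its argument "motion" is one flat list of numbers, 7 for each row, row after row: the shift along the tool's x, y, z scaled (see below), then the turn, a rotation vector about the tool's x, y, z scaled (see below), then the gripper's target within -1 to 1 (shut at 1, half-way at 0, fully open at -1). In form: [x, y, z, rx, ry, rz, hand, x, y, z, rx, ry, rz, hand, ...]. A call has 1 to 12 rows; each row shifts and turns the commanded pose from where the row before left it, along the tool's axes as they then stand; what a row does not reach is not made up. The controller multiplies each number of a shift by 4 cm and each number of a turn by 4 degrees. A row lasts 1/8 s, in which the tool goes at most 62.5 mm and 10.7 degrees, less where a joint would pass 70% of its speed; a pose out of reach is approached as far as the arm can. A call with a number of a shift or a turn outside -1 to 1 is refused whole. A call with a gripper value outside its range is refused whole. The fingers move at their own pace and stop on an object; "grip_force" is the grip in N (left out, the last holds). Time passes only in rows, so rows that do not move let the fingers close. It gives the time, the measured TCP pose, the force, the opening and the grip force at its end, in the units of the state.
- robot.get_obs(): the state, without advancing time (a new reading comes with each control period).
- robot.camera(name): name is "scene" or "top"; returns the picture (384x512x3 uint8, blue, green, red); there is no depth.
- robot.calibration(name): a dict with "fx", "fy", "cx", "cy" (pixels), "R" (3x3) and "t" (3): a world point X has camera coordinates R X + t. Camera axes: x right, y down, z forward; pixel columns grow to the right and rows downward; lengths in m; the calibration is good to about 2 mm. A picture is of the moment at which its call begins. calibration takes no time and is no camera call.
- robot.hand_in(): hands the job in; it is judged then, once.
The state is a dict: "time": time; "q": joint angles; "joint_velocities": joint speeds; "joint_torque": joint torques, N m; "position": TCP position; "tool_rot": TCP orientation; "ft_force": force on the tool from outside, world axes, zero at the start; "moment": the same for the moment, N m; "grip_width": finger opening in m; "grip_force": force on a finger pad.
Only numpy, scipy, OpenCV 4.12 (cv2) and the standard library are available. Lean on these libraries where they do the work, as an engineer would, in place of code of your own. Each camera call takes 0.05 s, during which the arm holds its last target. There are 200 camera calls.

## Working session

There is one attempt and no reset: what is moved stays moved. The work goes in short steps, Python scripts to look and compute and a tool call to move; the robot and the scene stay as the last step left them, time stands still between calls to the robot, and variables do not carry over. Pictures are saved under pics/ and viewed, at most 10 in all, crops included, and the job is handed in when it is done.

Besides the shell and the picture viewer there is one more tool, called after ">>>" as a command line: name --argument value ..., lists and objects as JSON in quotes. jog_arm: Moves the arm, as the interface text tells. Shifts and turns lie within -1 to 1; 1 stands for 4 cm of shift or 4 degrees of turn. Its arguments: {"type":"object","properties":{"motion":{"type":"array","items":{"type":"number"}},"grip_force":{"type":"number"}},"required":["motion"]}

```bash
mkdir -p pics; python3 - <<'E'
from rig import robot
import cv2,numpy as np
for n in("scene","top"):
    im=robot.camera(n); cv2.imwrite(f"pics/{n}0.png",cv2.resize(im,(800,600)))
    c=robot.calibration(n); print(n,c)
o=robot.get_obs();print(o["position"],o["tool_rot"],o["time"],robot.tip_reach)
E
```

```text
scene {'fx': 438.39809085458984, 'fy': 438.39809085458984, 'cx': 257.69633270828484, 'cy': 191.42602920579333, 'R': array([[-0.01777725,  0.9997749 , -0.0115806 ],
       [ 0.76735592,  0.00621749, -0.64119126],
       [-0.64097493, -0.02028506, -0.76729372]]), 't': array([ 0.02076774, -0.35383607,  1.68590416])}
top {'fx': 362.69058723004093, 'fy': 362.69058723004093, 'cx': 255.46647686592934, 'cy': 194.97578888546659, 'R': array([[ 9.22135651e-03, -9.99957201e-01, -7.49625235e-04],
       [-9.97738085e-01, -9.15096849e-03, -6.65955999e-02],
       [ 6.65858899e-02,  1.36203141e-03, -9.97779767e-01]]), 't': array([-0.00247707,  0.55041519,  1.10773874])}
[0.21555855 0.58589315 0.19646167] [ 1.75486556e-01  9.84481327e-01 -9.35652215e-04 -3.31229083e-04] 0.1 0.011
```

View pics/scene0.png

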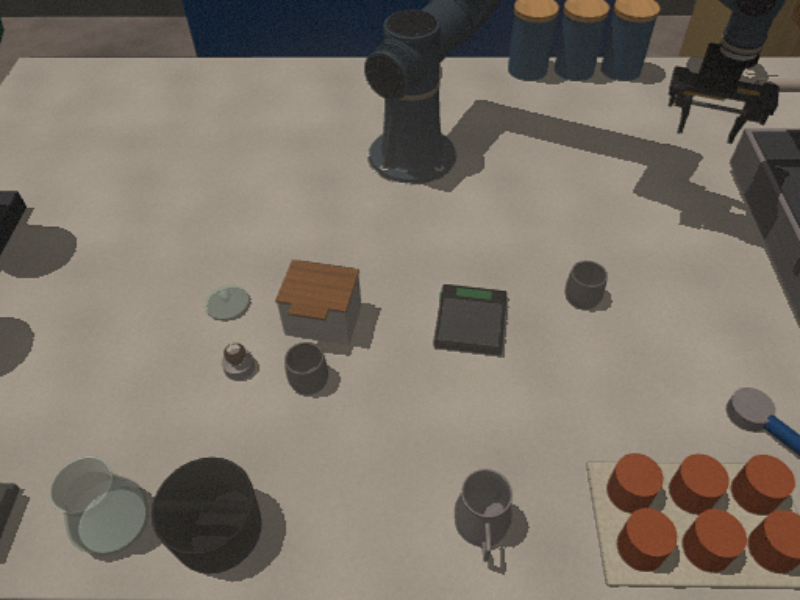

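View pics/top0.png

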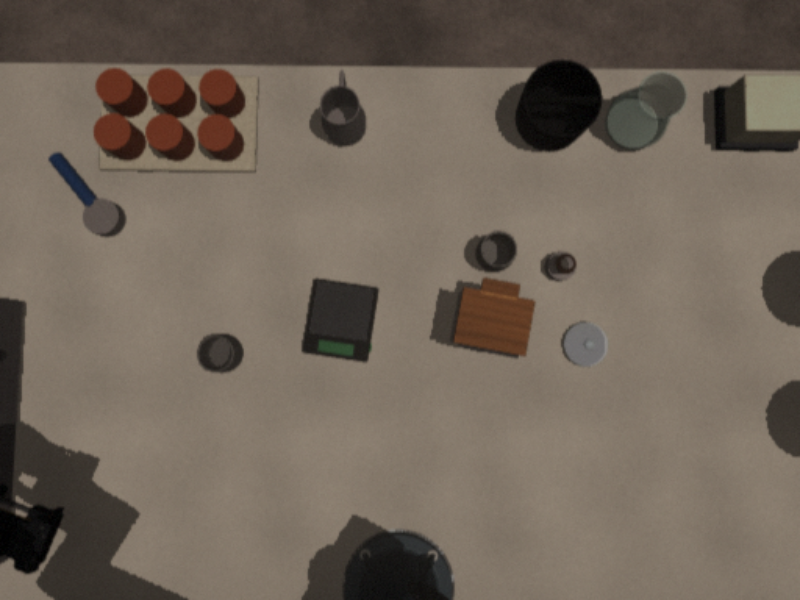

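The pictures show the caddy at top-image (495,320), with its lip at (500,288). The grey cup is at (496,250), the leveler at (561,265), the scale at (340,320) and the carafe lid at (585,344). I'll enlarge the caddy area.

```bash
python3 - <<'E'
import cv2
from rig import robot
im=robot.camera("top")[140:240,270:400]
cv2.imwrite("pics/crop1.png",cv2.resize(im,(780,600),interpolation=cv2.INTER_CUBIC))
E
```

```text
(no output)
```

View pics/crop1.png

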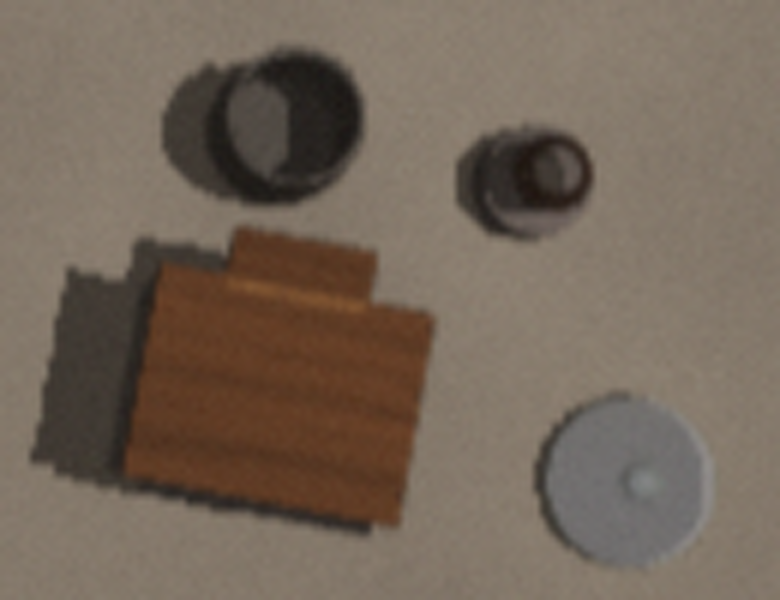

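The crop (6x, offset 270,140) shows the lid corners at (160,264), (435,313), (400,525) and (125,474), and the lip front at (237,228)–(377,252). The cup rim centre is near (291,120) and the leveler knob at (556,172).

```bash
cat > h.py <<'E'
import numpy as np
from rig import robot
from scipy.spatial.transform import Rotation as Ro
def w(px,z,n="top"):
    c=robot.calibration(n);R,t=c["R"],c["t"]
    d=R.T@np.array([(px[0]-c["cx"])/c["fx"],(px[1]-c["cy"])/c["fy"],1]);o=-R.T@t
    return o+d*(z-o[2])/d[2]
def crop(px,z): return w((270+(px[0]+.5)/6-.5,140+(px[1]+.5)/6-.5),z)
E
python3 - <<'E'
from h import *
np.set_printoptions(precision=4,suppress=True)
C=np.array([crop(p,.108) for p in[(160,264),(435,313),(400,525),(125,474)]])
L=np.array([crop(p,.108) for p in[(237,228),(377,252)]])
m=C.mean(0);d1=C[1]-C[0]+C[2]-C[3];yax=d1[:2]/np.linalg.norm(d1[:2])
xax=np.array([yax[1],-yax[0]]) 
print("centre",m,"yax",yax,"xax",xax,np.degrees(np.arctan2(xax[1],xax[0])))
print(np.linalg.norm(C[1]-C[0]),np.linalg.norm(C[1]-C[2]))
for n,p in dict(lip0=L[0],lip1=L[1],cup=crop((291,120),.07),lev=crop((556,172),.058),car=crop((628,480),.02)).items():
    v=(p-m)[:2];print(n,p,"caddy frame",v@xax,v@yax)
for n,p in dict(sp=w((220*.64,352*.64),.07),sc1=w((378*.64,287*.64),.026),sc2=w((368*.64,360*.64),.026),).items():
    v=(p-m)[:2];print(n,p,v@xax,v@yax)
E
```

```text
centre [ 0.5168 -0.1711  0.108 ] yax [-0.1702 -0.9854] xax [-0.9854  0.1702] 170.19786088395762
0.13290257208313264 0.10224826815687675
lip0 [ 0.5958 -0.1507  0.108 ] caddy frame -0.07434372893031184 -0.03350188819648931
lip1 [ 0.5849 -0.2175  0.108 ] caddy frame -0.07496843882723181 0.03418150898688391
cup [ 0.6544 -0.1832  0.07  ] caddy frame -0.13763363888806376 -0.011517918595286142
lev [ 0.6313 -0.3181  0.058 ] caddy frame -0.13783644596985226 0.1253390929929764
car [ 0.4776 -0.3646  0.02  ] caddy frame 0.005740422436080987 0.19738203229057416
sp [0.4544 0.3395 0.07  ] 0.1484637516445231 -0.4925255321695298
sc1 [0.5845 0.0448 0.026 ] -0.029934198603544397 -0.22421410561561983
sc2 [0.4406 0.0627 0.026 ] 0.11494517790106959 -0.21737401894162212
```

>>> jog_arm --motion '[0,0,0,0,0,-0.87,1,0,0,0,0,0,-0.87,1,0,0,0,0,0,-0.87,1,-0.7,-0.94,0,0,0,0,1,-0.7,-0.94,0,0,0,0,1,-0.7,-0.94,0,0,0,0,1,-0.7,-0.94,0,0,0,0,1,-0.7,-0.94,0,0,0,0,1,-0.7,-0.94,0,0,0,0,1,-0.7,-0.94,0,0,0,0,1,-0.7,-0.94,0,0,0,0,1,-0.7,-0.94,0,0,0,0,1]'

```text
time: 1.65
position: [0.4073, 0.2088, 0.1973]
tool_rot: [0.085, 0.996, 0.0, 0.0]
ft_force: [1.2, -0.3, 0.7]
grip_width: 0.0002
grip_force: 0.0
```

>>> jog_arm --motion '[-0.7,-0.94,0,0,0,0,1,-0.7,-0.94,0,0,0,0,1,-0.7,-0.94,0,0,0,0,1,-0.7,-0.94,0,0,0,0,1,-0.7,-0.94,0,0,0,0,1,-0.7,-0.94,0,0,0,0,1,-0.7,-0.94,0,0,0,0,1,-0.7,-0.94,0,0,0,0,1,-0.7,-0.94,0,0,0,0,1,-0.7,-0.94,0,0,0,0,1,0,0,0,0,0,0,1,0,0,0,0,0,0,1]'

```text
time: 3.15
position: [0.6181, -0.2072, 0.1966]
tool_rot: [0.085, 0.996, 0.001, -0.001]
ft_force: [-0.5, -0.1, 0.5]
grip_width: 0.0003
grip_force: 0.0
```

```bash
cat >> h.py <<'E'
np.set_printoptions(precision=4,suppress=True)
M=np.array([.5168,-.1711,0]);Y=np.array([-.1702,-.9854,0]);X=np.array([-.9854,.1702,0]);Z=np.array([0,0,1.])
A=np.array([X,Y,Z])
def st():
    o=robot.get_obs();T=Ro.from_quat(o["tool_rot"]).as_matrix()
    print("t",o["time"],"caddy tcp",A@(o["position"]-M),"tip",A@(o["position"]+.011*T[:,2]-M));print("tool axes in caddy (cols)\n",A@T)
    print("q",o["q"],"F",o["ft_force"],"grip",o["grip_width"]);return o,T
E
python3 -c "
from h import *
st()"
```

```text
t 3.15 caddy tcp [-0.1059  0.0184  0.1966] tip [-0.1059  0.0184  0.1856]
tool axes in caddy (cols)
 [[ 1.      0.0001  0.0021]
 [ 0.0001 -1.     -0.0011]
 [ 0.0021  0.0011 -1.    ]]
q [-0.4949  0.5664  1.3594  0.0004  1.2182 -1.8948] F [-0.5003 -0.0838  0.4796] grip 0.00033378434695739137
```

>>> jog_arm --motion '[-0.42,-0.53,0,0,0,0,1,-0.42,-0.54,0,0,0,0,1,0,0,0.85,0,0,0,1,0,0,0.85,0,0,0,1,0,0,0.85,0,0,0,1,0,0,0.85,0,0,0,1,0,0,0.4,0,0,0,1,0,0,0.4,0,0,0,1,0,0,0,0,0,0,1]'

```text
time: 4.28
position: [0.6442, -0.255, 0.0287]
tool_rot: [0.085, 0.996, 0.0, -0.001]
ft_force: [0.3, 0.7, 0.2]
grip_width: 0.0007
grip_force: 0.0
```

```bash
python3 -c "
from h import *
import cv2
st()
im=np.hstack([robot.camera('top')[130:230,270:400],robot.camera('scene')[150:250,120:250]])
cv2.imwrite('pics/c2.png',cv2.resize(im,(800,308),interpolation=cv2.INTER_CUBIC))"
```

```text
t 4.275 caddy tcp [-0.1399  0.061   0.0287] tip [-0.1398  0.061   0.0177]
tool axes in caddy (cols)
 [[ 1.      0.0009  0.0016]
 [ 0.0009 -1.     -0.0006]
 [ 0.0016  0.0006 -1.    ]]
q [-0.5378  0.8163  1.3633  0.      0.9638 -1.9385] F [0.308  0.6813 0.2438] grip 0.0007284564933763802
```

View pics/c2.png

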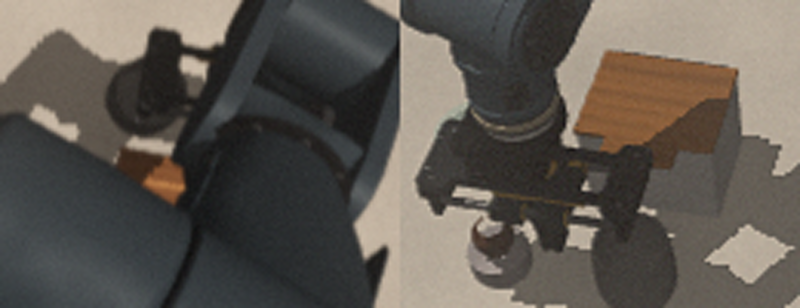

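The fingers stand between the leveler and the cup without touching either. I'll push now.

>>> jog_arm --motion '[0,0.15,0.05,0,0,0,1,0,0.15,0,0,0,0,1,0,0.15,0,0,0,0,1,0,0.15,0,0,0,0,1,0,0.15,0,0,0,0,1,0,0.15,0,0,0,0,1,0,0.15,0,0,0,0,1,0,0.15,0,0,0,0,1,0,0.15,0,0,0,0,1,0,0.15,0,0,0,0,1,0,0.15,0,0,0,0,1,0,0.15,0,0,0,0,1]'

```text
time: 5.88
position: [0.6571, -0.1844, 0.0274]
tool_rot: [0.085, 0.996, -0.0, 0.0]
ft_force: [-0.0, -2.2, 2.0]
grip_width: 0.0003
grip_force: 1.0
```

```bash
python3 -c "
from h import *
import cv2
st()
im=np.hstack([robot.camera('top')[130:230,240:370],robot.camera('scene')[150:250,150:280]])
cv2.imwrite('pics/c3.png',cv2.resize(im,(800,308),interpolation=cv2.INTER_CUBIC))"
```

```text
t 5.875 caddy tcp [-0.1405 -0.0107  0.0274] tip [-0.1405 -0.0107  0.0164]
tool axes in caddy (cols)
 [[ 1.      0.0005 -0.0001]
 [ 0.0005 -1.      0.0001]
 [-0.0001 -0.0001 -1.    ]]
q [-0.437   0.8062  1.3954 -0.0001  0.9398 -1.8372] F [-0.0142 -2.2095  2.0442] grip 0.0003294293050866558
```

View pics/c3.png

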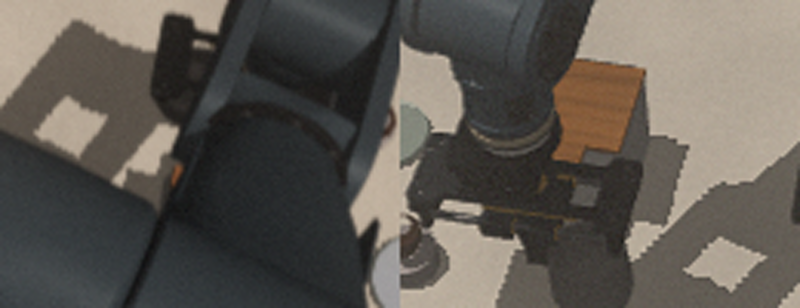

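The cup slides upright in front of the fingers (scene crop, about (592,262)) with a 2 N contact. I'll finish the push, then back off and rise.

>>> jog_arm --motion '[0,0.13,0,0,0,0,1,0,0.13,0,0,0,0,1,0,0.13,0,0,0,0,1,0,0.13,0,0,0,0,1,0,0.13,0,0,0,0,1,0,0.13,0,0,0,0,1,0,0.13,0,0,0,0,1,0,0.13,0,0,0,0,1,0,0.13,0,0,0,0,1,0,0.13,0,0,0,0,1,0,0.13,0,0,0,0,1,0,0.06,0,0,0,0,1]'

```text
time: 7.48
position: [0.6671, -0.1256, 0.0273]
tool_rot: [0.085, 0.996, 0.0, -0.0]
ft_force: [-1.1, -1.7, 1.3]
grip_width: 0.0005
grip_force: 0.7
```

>>> jog_arm --motion '[0,0,0,0,0,0,1,0,-0.4,0,0,0,0,1,0,-0.4,0,0,0,0,1,-0.5,0,-0.8,0,0,0,1,-0.5,0,-0.8,0,0,0,1,0,0,-0.8,0,0,0,1,0,0,-0.8,0,0,0,1,0,0,0,0,0,0,1]'

```text
time: 8.48
position: [0.7031, -0.1668, 0.159]
tool_rot: [0.086, 0.996, -0.001, 0.003]
ft_force: [-0.3, -0.1, -0.4]
grip_width: 0.0005
grip_force: 0.0
```

```bash
python3 -c "
from h import *
import cv2
st()
im=np.hstack([robot.camera('top')[130:230,230:360],robot.camera('scene')[150:250,150:280]])
cv2.imwrite('pics/c4.png',cv2.resize(im,(800,308),interpolation=cv2.INTER_CUBIC))"
```

```text
t 8.475 caddy tcp [-0.1828 -0.036   0.159 ] tip [-0.1829 -0.036   0.148 ]
tool axes in caddy (cols)
 [[ 1.     -0.0009 -0.0071]
 [-0.0009 -1.      0.0016]
 [-0.0071 -0.0016 -1.    ]]
q [-0.3871  0.6983  1.2028 -0.0001  1.2332 -1.7859] F [-0.2762 -0.1324 -0.4101] grip 0.0005244839155830236
```

View pics/c4.png

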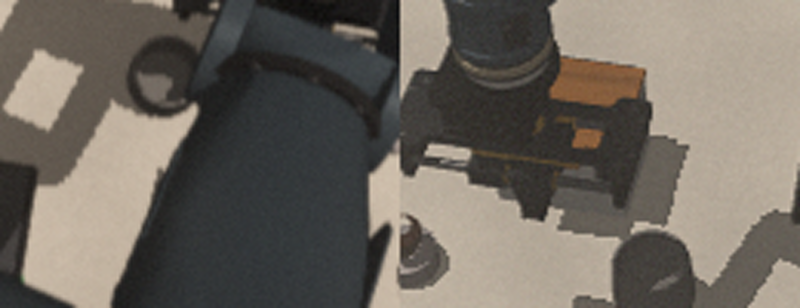

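The cup stands aside and upright, with its rim at top crop (165,76). That is about -0.11 to -0.12 m in caddy y. Next I'll tilt the tool so the fingertip points back under the lip.

>>> jog_arm --motion '[0.27,-0.3,0,0,0.94,0,1,0.27,-0.3,0,0,0.94,0,1,0.27,-0.3,0,0,0.94,0,1,0,0,0,0,0.94,0,1,0,0,0,0,0.94,0,1,0,0,0,0,0.94,0,1,0,0,0,0,0.94,0,1,0,0,0,0,0.94,0,1,0,0,0,0,0.94,0,1,0,0,0,0,0.94,0,1,0,0,0,0,0.94,0,1,0,0,0,0,0.94,0,1]'

```text
time: 10.07
position: [0.6621, -0.1945, 0.155]
tool_rot: [0.079, 0.919, 0.034, -0.385]
ft_force: [0.4, -0.1, -0.1]
grip_width: 0.0005
grip_force: 0.0
```

```bash
python3 -c "
from h import *
o,T=st()
for t in ([-.15,0,.075],[-.080,0,.075],[-.08,0,.091]):
    print(t, T.T@(A.T@np.array(t)+M-o['position'])/.04)
p=w((230+165.5/3.077-.5,130+76.5/3.077-.5),.07);print('cup',A@(p-M))"
```

```text
t 10.075 caddy tcp [-0.1472 -0.0017  0.155 ] tip [-0.1394 -0.0017  0.1473]
tool axes in caddy (cols)
 [[ 0.7013  0.      0.7129]
 [ 0.0008 -1.     -0.0008]
 [ 0.7129  0.0011 -0.7013]]
q [-0.3772  1.1354  0.49   -0.1941  2.2898 -1.846 ] F [ 0.3692 -0.0512 -0.1081] grip 0.0005341105147049108
[-0.15, 0, 0.075] [-1.4754 -0.0437  1.3531]
[-0.08, 0, 0.075] [-0.2482 -0.0437  2.6007]
[-0.08, 0, 0.091] [ 0.0369 -0.0432  2.3202]
cup [-0.1346 -0.1163  0.07  ]
```

>>> jog_arm --motion '[-0.37,0,0.34,0,0,0,1,-0.37,0,0.34,0,0,0,1,-0.37,0,0.34,0,0,0,1,-0.37,-0.04,0.34,0,0,0,1,0.24,0,0.24,0,0,0,1,0.24,0,0.24,0,0,0,1,0.24,0,0.24,0,0,0,1,0.24,0,0.24,0,0,0,1,0.24,0,0.24,0,0,0,1,0,0,0,0,0,0,1]'

```text
time: 11.32
position: [0.5986, -0.185, 0.0773]
tool_rot: [0.079, 0.92, 0.033, -0.382]
ft_force: [1.0, 0.3, -0.5]
grip_width: 0.0002
grip_force: 0.0
```

```bash
cat > g.py <<'E'
from h import *
import cv2,sys
st()
if len(sys.argv)>1:
    im=np.hstack([robot.camera('top')[100:230,230:400],robot.camera('scene')[120:250,130:300]])
    cv2.imwrite(sys.argv[1],cv2.resize(im,(800,306),interpolation=cv2.INTER_CUBIC))
E
python3 g.py pics/c5.png
```

```text
t 11.325 caddy tcp [-0.083  -0.0003  0.0773] tip [-0.0752 -0.0003  0.0696]
tool axes in caddy (cols)
 [[ 0.7053  0.0001  0.7089]
 [ 0.0002 -1.     -0.0001]
 [ 0.7089  0.0002 -0.7053]]
q [-0.3942  1.0867  0.8213 -0.1736  2.0032 -1.803 ] F [ 0.9761  0.3442 -0.4628] grip 0.0002361397180740741
```

View pics/c5.png

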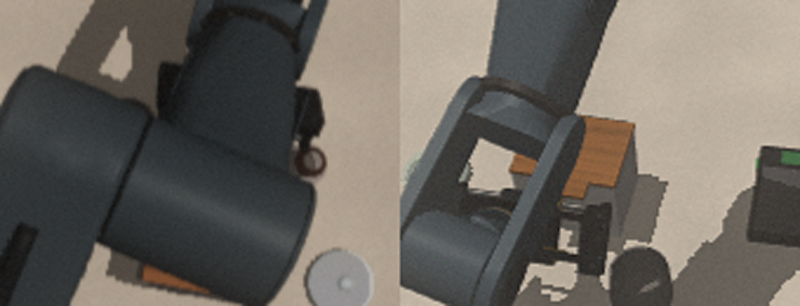

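The fingertip is in front of and below the lip, on the centre line, and the cup, leveler and lid are undisturbed. I'll work out the arc.

```bash
python3 - <<'E'
import numpy as np
np.set_printoptions(precision=2,suppress=True)
d=np.radians(np.r_[0:46:5,50:100:5,98])
P=[(-.083,.0773),(-.078,.0773)]
for t in d:
    if t<.79: P.append((-.078+.126*(1-np.cos(t)),.0886+.126*np.sin(t)))
    else: P.append((.05-.108*np.cos(t)-.0145,.1+.108*np.sin(t)+.0011))
P=np.array(P);D=np.diff(P,axis=0)/.04
B=np.array([[.705,.709],[.709,-.705]])
for p,r in zip(P[1:],D@B.T):print(p*1000,r)
E
```

```text
[-78.   77.3] [0.09 0.09]
[-78.   88.6] [ 0.2 -0.2]
[-77.52  99.58] [ 0.2  -0.19]
[-76.09 110.48] [ 0.22 -0.17]
[-73.71 121.21] [ 0.23 -0.15]
[-70.4  131.69] [ 0.24 -0.13]
[-66.19 141.85] [ 0.25 -0.1 ]
[-61.12 151.6 ] [ 0.26 -0.08]
[-55.21 160.87] [ 0.27 -0.06]
[-48.52 169.59] [ 0.27 -0.04]
[-41.1 177.7] [ 0.27 -0.01]
[-33.92 183.83] [0.24 0.02]
[-26.45 189.57] [0.23 0.03]
[-18.5  194.63] [0.23 0.05]
[-10.14 198.98] [0.22 0.07]
[ -1.44 202.59] [0.22 0.09]
[  7.55 205.42] [0.21 0.11]
[ 16.75 207.46] [0.2  0.13]
[ 26.09 208.69] [0.19 0.14]
[ 35.5 209.1] [0.17 0.16]
[ 44.91 208.69] [0.16 0.17]
[ 50.53 208.05] [0.09 0.11]
```

>>> jog_arm --motion '[0.09,0,0.09,0,0,0,1,0.2,0,-0.2,0,0,0,1,0.2,0,-0.19,0,0,0,1,0.22,0,-0.17,0,0,0,1,0.23,0,-0.15,0,0,0,1,0.24,0,-0.13,0,0,0,1,0.25,0,-0.1,0,0,0,1,0,0,0,0,0,0,1]'

```text
time: 12.42
position: [0.5833, -0.1823, 0.143]
tool_rot: [0.079, 0.92, 0.032, -0.382]
ft_force: [-0.2, -1.0, 0.6]
grip_width: 0.0007
grip_force: 0.0
```

```bash
python3 g.py pics/c6.png
```

```text
t 12.425 caddy tcp [-0.0674 -0.0003  0.143 ] tip [-0.0596 -0.0003  0.1352]
tool axes in caddy (cols)
 [[ 0.7068  0.0004  0.7074]
 [-0.     -1.      0.0005]
 [ 0.7074 -0.0004 -0.7068]]
q [-0.3982  0.9918  0.8629 -0.1814  2.0528 -1.8176] F [-0.2    -1.0077  0.6341] grip 0.0006727763191096836
```

View pics/c6.png

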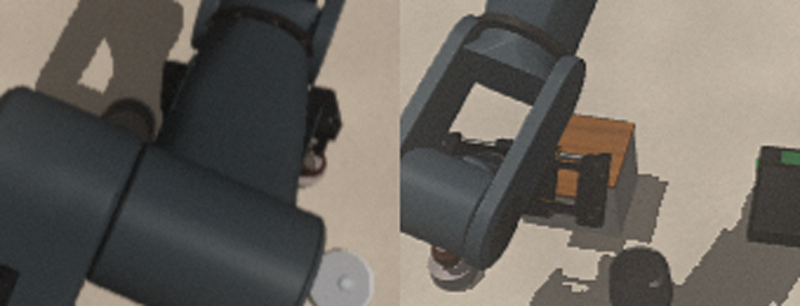

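```bash
python3 - <<'E'
from h import *
c=robot.calibration("scene")
def pr(p):
    v=c["R"]@(A.T@np.array(p)+M)+c["t"];u=c["fx"]*v[0]/v[2]+c["cx"];r=c["fy"]*v[1]/v[2]+c["cy"]
    return np.array([(u-130)*2.353+400,(r-120)*2.353])
for th in(0,25):
    t=np.radians(th);f=lambda l,y,h:(.05-l*np.cos(t)+h*np.sin(t),y,.1+l*np.sin(t)+h*np.cos(t))
    print(th,"front -y corner top",pr(f(.1,-.065,.008)),"bottom",pr(f(.1,-.065,0)),"hinge corner",pr(f(0,-.065,.008)),"lip",pr(f(.126,-.035,.008)))
print("caddy top front corner",pr((-.05,-.065,.1)))
E
python3 -c "
import cv2
a=cv2.imread('pics/c5.png')[90:270,530:690];b=cv2.imread('pics/c6.png')[90:270,530:690]
import numpy as np
cv2.imwrite('pics/c7.png',cv2.resize(np.hstack([a,b]),(800,450),interpolation=cv2.INTER_CUBIC))"
```

```text
0 front -y corner top [611.7337 183.9824] bottom [612.2494 188.1655] hinge corner [630.9394 123.2156] lip [581.8615 197.244 ]
25 front -y corner top [611.6155 153.4372] bottom [611.3996 159.5928] hinge corner [631.5936 121.6655] lip [580.743  158.9495]
caddy top front corner [612.2494 188.1655]
```

View pics/c7.png

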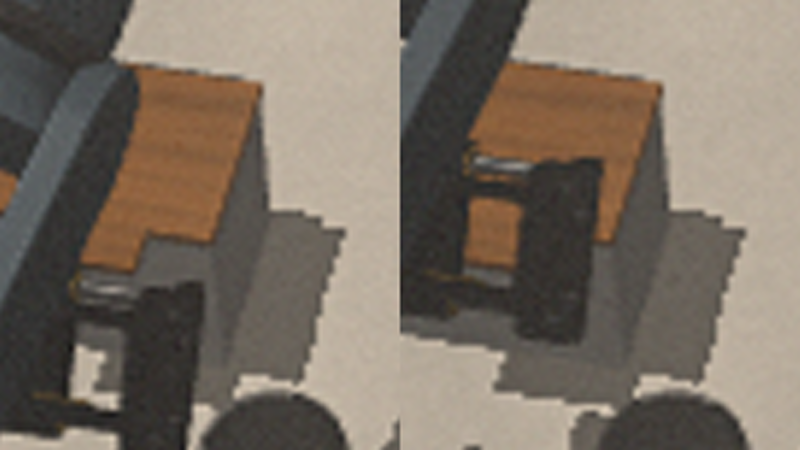

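The lid is still shut in the picture: its corner at right panel (612,240) has not moved and matches the 0° projection. The tip slipped past the lip. I'll back out, tilt a little more and go in deeper, feeling for the front wall.

>>> jog_arm --motion '[-0.39,0,-0.39,0,0,0,1,-0.39,0,-0.39,0,0,0,1,-0.39,0,-0.39,0,0,0,1,0,0,0,0,0.63,0,1,0,0,0,0,0.62,0,1,0,0,0,0,0,0,1]'

```text
time: 13.28
position: [0.648, -0.1932, 0.1392]
tool_rot: [0.077, 0.902, 0.036, -0.423]
ft_force: [0.6, 0.0, -0.9]
grip_width: 0.0004
grip_force: 0.0
```

```bash
python3 - <<'E'
from h import *
o,T=st()
p=A@(o['position']-M)
for t in ([-.134,0,.073],[-.075,0,.073]):
    print(t,(A@T).T@(np.array(t)-p)/.04)
im=robot.camera('top').astype(int); b=(im[...,2]-im[...,0]>30)
s=robot.camera('scene').astype(int); c=(s[...,2]-s[...,0]>30)
c[:, :170]=0;c[:,240:]=0;c[:150]=0;c[240:]=0
r,q=np.nonzero(c);print(len(r),r.min(),r.max(),q.min(),q.max())
E
```

```text
t 13.275 caddy tcp [-0.1331 -0.0005  0.1392] tip [-0.1246 -0.0005  0.1322]
tool axes in caddy (cols)
 [[ 0.6391  0.0006  0.7691]
 [ 0.0009 -1.      0.    ]
 [ 0.7691  0.0007 -0.6391]]
q [-0.3771  1.1767  0.4856 -0.2196  2.334  -1.8576] F [ 0.5501  0.0299 -0.9243] grip 0.00040967539873789055
[-0.134, 0, 0.073] [-1.2879 -0.0146  1.0397]
[-0.075, 0, 0.073] [-0.3452 -0.0137  2.1742]
1171 150 239 172 239
```

>>> jog_arm --motion '[-0.32,0,0.26,0,0,0,1,-0.32,0,0.26,0,0,0,1,-0.32,0,0.26,0,0,0,1,-0.32,-0.01,0.26,0,0,0,1,0.19,0,0.227,0,0,0,1,0.19,0,0.227,0,0,0,1,0.19,0,0.227,0,0,0,1,0.19,0,0.227,0,0,0,1,0.19,0,0.227,0,0,0,1,0,0,0,0,0,0,1,0,0,0,0,0,0,1]'

```text
time: 14.75
position: [0.5912, -0.184, 0.0753]
tool_rot: [0.077, 0.903, 0.036, -0.422]
ft_force: [0.3, 0.0, 0.6]
grip_width: 0.0004
grip_force: 0.0
```

```bash
python3 g.py
```

```text
t 14.75 caddy tcp [-0.0755  0.0001  0.0753] tip [-0.0671  0.0001  0.0683]
tool axes in caddy (cols)
 [[ 0.6415  0.0005  0.7671]
 [ 0.0003 -1.      0.0004]
 [ 0.7671 -0.     -0.6415]]
q [-0.3914  1.1312  0.7759 -0.1947  2.0885 -1.8111] F [0.3209 0.0375 0.6108] grip 0.00038098458450717634
```

>>> jog_arm --motion '[0.048,0,0.058,0,0,0,1,0.048,0,0.058,0,0,0,1,0,0,0,0,0,0,1]'

```text
time: 15.12
position: [0.5847, -0.1829, 0.0757]
tool_rot: [0.077, 0.903, 0.036, -0.422]
ft_force: [-0.2, -0.8, -1.0]
grip_width: 0.0006
grip_force: 0.0
```

>>> jog_arm --motion '[0.032,0,0.038,0,0,0,1,0,0,0,0,0,0,1]'

```text
time: 15.38
position: [0.5829, -0.1826, 0.0758]
tool_rot: [0.077, 0.903, 0.036, -0.422]
ft_force: [0.3, -1.3, 0.0]
grip_width: 0.0002
grip_force: 0.0
```

>>> jog_arm --motion '[0.032,0,0.038,0,0,0,1,0,0,0,0,0,0,1]'

```text
time: 15.62
position: [0.5809, -0.1822, 0.0758]
tool_rot: [0.077, 0.903, 0.036, -0.422]
ft_force: [-0.0, 1.0, 0.1]
grip_width: 0.0004
grip_force: 0.0
```

>>> jog_arm --motion '[0.096,0,-0.08,0,0,0,1,0.096,0,-0.08,0,0,0,1,0.096,0,-0.08,0,0,0,1,0.096,0,-0.08,0,0,0,1,0.096,0,-0.08,0,0,0,1,0.096,0,-0.08,0,0,0,1,0.096,0,-0.08,0,0,0,1,0,0,0,0,0,0,1]'

```text
time: 16.62
position: [0.5812, -0.1823, 0.1113]
tool_rot: [0.077, 0.903, 0.036, -0.422]
ft_force: [0.3, 1.3, 0.3]
grip_width: 0.0007
grip_force: 0.0
```

```bash
python3 g.py pics/c8.png; python3 - <<'E'
import cv2,numpy as np
from h import robot
# lid right part: columns of scene crop; brown rows per column, before vs now
for f in('c5','c6','c8'):
    im=cv2.imread(f'pics/{f}.png').astype(int)
    m=(im[...,2]-im[...,0]>25)&(im[...,2]>60)
    print(f,[(x,np.nonzero(m[100:260,x])[0][[0,-1]]+100 if m[100:260,x].any() else None) for x in(590,600,606,612,618,624)])
E
```

```text
t 16.625 caddy tcp [-0.0654  0.0001  0.1113] tip [-0.057   0.0001  0.1042]
tool axes in caddy (cols)
 [[ 0.6419  0.0005  0.7667]
 [ 0.0001 -1.      0.0006]
 [ 0.7667 -0.0003 -0.6419]]
q [-0.394   1.075   0.8124 -0.1991  2.1067 -1.8181] F [0.3002 1.281  0.2869] grip 0.0006580763483311938
c5 [(590, array([100, 184])), (600, array([100, 186])), (606, array([100, 186])), (612, array([100, 259])), (618, array([100, 177])), (624, array([100, 248]))]
c6 [(590, array([100, 259])), (600, array([100, 255])), (606, array([100, 253])), (612, array([100, 255])), (618, array([100, 177])), (624, array([100, 248]))]
c8 [(590, array([100, 257])), (600, array([100, 181])), (606, array([100, 253])), (612, array([100, 258])), (618, array([100, 177])), (624, array([100, 248]))]
```

```bash
python3 - <<'E'
import cv2,numpy as np
a,b,c=[cv2.imread(f'pics/{f}.png').astype(int) for f in('c5','c6','c8')]
for x in (608,612,616,622):
  for n,i in zip('568',(a,b,c)): print(x,n,[int(i[y,x,2]-i[y,x,0]) for y in range(120,204,6)])
E
```

```text
608 5 [64, 76, 67, 79, 74, 70, 77, 74, 82, 81, 81, 41, 10, 10]
608 6 [62, 71, 60, 74, 74, 74, 9, 9, 4, 16, 37, 33, 9, 13]
608 8 [64, 74, 65, 76, 76, 70, 78, 77, 82, 82, -3, 5, 7, 8]
612 5 [55, 74, 68, 75, 77, 73, 77, 77, 77, 84, 80, 51, 9, 14]
612 6 [53, 73, 60, 75, 73, 73, 63, 69, 71, 82, 78, 48, 8, 11]
612 8 [52, 74, 67, 79, 75, 74, 73, 74, 78, 82, 66, 41, 9, 9]
616 5 [45, 75, 64, 75, 76, 74, 76, 78, 87, 79, 53, 18, 7, 10]
616 6 [45, 72, 64, 72, 71, 70, 74, 77, 82, 77, 53, 21, 9, 9]
616 8 [47, 74, 64, 75, 73, 73, 75, 78, 85, 79, 53, 20, 9, 8]
622 5 [17, 76, 64, 74, 73, 77, 72, 42, 15, 8, 9, 10, 10, 12]
622 6 [18, 76, 64, 72, 70, 74, 71, 40, 12, 11, 13, 7, 8, 9]
622 8 [17, 76, 66, 74, 70, 77, 74, 41, 13, 5, 12, 10, 11, 8]
```

```bash
python3 - <<'E'
from h import *
c=robot.calibration("scene")
def pr(p,ox,oy,s):
    v=c["R"]@(A.T@np.array(p)+M)+c["t"];u=c["fx"]*v[0]/v[2]+c["cx"];r=c["fy"]*v[1]/v[2]+c["cy"]
    return np.array([(u-ox)*s+400,(r-oy)*s])
print("c2 tip",pr((-.1398,.061,.0177),120,150,3.077),"+70mm",pr((-.1398,.061,.0877),120,150,3.077))
print("c4 tip",pr((-.1829,-.036,.148),150,150,3.077),"+70",pr((-.1829,-.036,.218),150,150,3.077))
print("c8 tip",pr((-.057,0,.1042),130,120,2.353),"body ends",[pr((-.057-.054+.0,y,.1042+.045),130,120,2.353) for y in(-.095,.095)])
import cv2
a=cv2.imread('pics/c4.png')[100:260,400:660];b=cv2.imread('pics/c8.png')[100:260,400:660]
cv2.imwrite('pics/v10.png',cv2.resize(np.vstack([a,b]),(488,600),interpolation=cv2.INTER_CUBIC))
E
```

```text
c2 tip [561.458  263.5179] +70mm [548.9232 219.5516]
c4 tip [539.3378 235.145 ] +70 [528.6889 184.0281]
c8 tip [558.1657 182.9263] body ends [array([621.6708, 206.0799]), array([461.0166, 182.7015])]
```

View pics/v10.png

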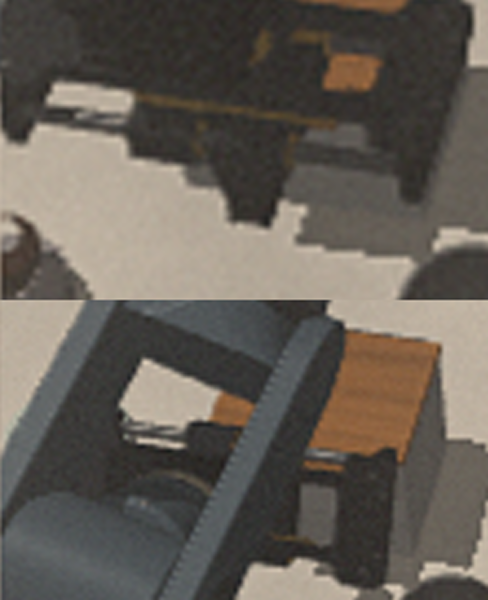

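The tip at (250,222) in the upper panel lies about 15–20 mm short of its projection. I'll check tip_reach now that the fingers are shut.

```bash
python3 - <<'E'
from h import *
print(robot.tip_reach,[a for a in dir(robot) if a[0]!='_'])
# tip pixel read in c4 (view 250,222 -> c4 533,218) : candidates
px=(150+(533-400)/3.077,150+218/3.077)
for z in(.13,.14,.148,.16,.17,.18): print(z,A@(w(px,z,'scene')-M))
# cup check scene c4: same for lip corner
E
```

```text
0.011 ['Unreachable', 'calibration', 'camera', 'get_obs', 'hand_in', 'tip_reach']
0.13 [-0.1546 -0.02    0.13  ]
0.14 [-0.1614 -0.0232  0.14  ]
0.148 [-0.1668 -0.0258  0.148 ]
0.16 [-0.175  -0.0298  0.16  ]
0.17 [-0.1818 -0.033   0.17  ]
0.18 [-0.1886 -0.0363  0.18  ]
```

>>> jog_arm --motion '[-0.4,0,-0.48,0,0,0,1,-0.4,0,-0.48,0,0,0,1,-0.34,0,0.283,0,0,0,1,-0.34,0,0.283,0,0,0,1,-0.34,0,0.283,0,0,0,1,0.16,0,0.192,0,0,0,1,0.16,0,0.192,0,0,0,1,0.16,0,0.192,0,0,0,1,0.16,0,0.192,0,0,0,1,0.16,0,0.192,0,0,0,1,0,0,0,0,0,0,1]'

```text
time: 18.1
position: [0.5798, -0.1819, 0.0572]
tool_rot: [0.077, 0.902, 0.037, -0.423]
ft_force: [0.2, -0.3, 0.8]
grip_width: 0.0003
grip_force: 0.0
```

>>> jog_arm --motion '[0.064,0,0.077,0,0,0,1,0.064,0,0.077,0,0,0,1,0,0,0,0,0,0,1]'

```text
time: 18.48
position: [0.5729, -0.1808, 0.0576]
tool_rot: [0.077, 0.902, 0.036, -0.422]
ft_force: [0.3, -0.5, 0.4]
grip_width: 0.0004
grip_force: 0.0
```

>>> jog_arm --motion '[0.048,0,0.058,0,0,0,1,0.048,0,0.058,0,0,0,1,0,0,0,0,0,0,1]'

```text
time: 18.85
position: [0.567, -0.1798, 0.0577]
tool_rot: [0.077, 0.903, 0.036, -0.422]
ft_force: [0.4, -0.6, -0.6]
grip_width: 0.0004
grip_force: 0.0
```

```bash
python3 g.py
```

```text
t 18.85 caddy tcp [-0.051   0.      0.0577] tip [-0.0425  0.      0.0506]
tool axes in caddy (cols)
 [[ 0.641   0.0004  0.7675]
 [ 0.0003 -1.      0.0003]
 [ 0.7675  0.     -0.641 ]]
q [-0.3977  1.1152  0.8736 -0.1919  2.0078 -1.8   ] F [ 0.4035 -0.5503 -0.6377] grip 0.00044509198014683175
```

There is no wall contact even though the claimed tip is past the wall, so the real fingertips are about 25–30 mm shorter than stated. I'll keep feeling inward.

>>> jog_arm --motion '[0.048,0,0.058,0,0,0,1,0.032,0,0.038,0,0,0,1,0,0,0,0,0,0,1]'

```text
time: 19.23
position: [0.5621, -0.179, 0.0577]
tool_rot: [0.077, 0.903, 0.036, -0.422]
ft_force: [-0.4, 0.5, -0.0]
grip_width: 0.0005
grip_force: 0.0
```

>>> jog_arm --motion '[0.032,0,0.038,0,0,0,1,0,0,0,0,0,0,1]'

```text
time: 19.48
position: [0.5602, -0.1786, 0.0576]
tool_rot: [0.077, 0.903, 0.036, -0.422]
ft_force: [0.0, -0.2, 0.1]
grip_width: 0.0005
grip_force: 0.0
```

>>> jog_arm --motion '[0.032,0,0.038,0,0,0,1,0,0,0,0,0,0,1]'

```text
time: 19.73
position: [0.5582, -0.1783, 0.0576]
tool_rot: [0.077, 0.903, 0.036, -0.422]
ft_force: [0.2, -0.9, 0.5]
grip_width: 0.0005
grip_force: 0.0
```

>>> jog_arm --motion '[0.032,0,0.038,0,0,0,1,0,0,0,0,0,0,1]'

```text
time: 19.98
position: [0.5568, -0.1781, 0.0574]
tool_rot: [0.077, 0.903, 0.036, -0.421]
ft_force: [2.0, 0.7, -1.1]
grip_width: 0.0006
grip_force: 0.8
```

Contact with the front wall at TCP x = -0.0406 puts the real tip about 20 mm behind the TCP. I'll recompute the arc with that.

```bash
python3 - <<'E'
from h import *
np.set_printoptions(precision=2,suppress=True)
o,T=st()
B=(A@T)[[0,2]][:,[0,2]]
p0=(A@(o['position']-M))[[0,2]]
P=[p0,(-.0456,p0[1]),(-.0456,.0625)]
for t in np.radians(np.r_[5:41:5,45:96:5,99]):
    P.append((-.0456+.126*(1-np.cos(t)),.0625+.126*np.sin(t)) if t<.7 else (.05-.099*np.cos(t)+.0092,.1+.099*np.sin(t)-.0201))
P=np.array(P);D=np.diff(P,axis=0)/.04
for p,r in zip(P[1:],D@B):print(p*1000,r)
E
```

```text
t 19.975 caddy tcp [-0.04  0.    0.06] tip [-0.03  0.    0.05]
tool axes in caddy (cols)
 [[ 0.64  0.    0.77]
 [ 0.   -1.    0.  ]
 [ 0.77 -0.   -0.64]]
q [-0.4   1.1   0.91 -0.19  1.98 -1.8 ] F [ 1.96  0.72 -1.14] grip 0.0005500906683583693
[-45.6   57.43] [-0.08 -0.1 ]
[-45.6  62.5] [ 0.1  -0.08]
[-45.12  73.48] [ 0.22 -0.17]
[-43.69  84.38] [ 0.23 -0.15]
[-41.31  95.11] [ 0.24 -0.13]
[-38.   105.59] [ 0.25 -0.11]
[-33.79 115.75] [ 0.26 -0.08]
[-28.72 125.5 ] [ 0.27 -0.06]
[-22.81 134.77] [ 0.27 -0.04]
[-16.12 143.49] [ 0.27 -0.01]
[-10.8 149.9] [ 0.21 -0.  ]
[ -4.44 155.74] [0.21 0.03]
[  2.42 161.  ] [0.21 0.05]
[  9.7  165.64] [0.21 0.07]
[ 17.36 169.62] [0.2  0.08]
[ 25.34 172.93] [0.19 0.1 ]
[ 33.58 175.53] [0.18 0.12]
[ 42.01 177.4 ] [0.17 0.13]
[ 50.57 178.52] [0.16 0.15]
[ 59.2 178.9] [0.15 0.16]
[ 67.83 178.52] [0.13 0.17]
[ 74.69 177.68] [0.09 0.14]
```

>>> jog_arm --motion '[-0.09,0,-0.11,0,0,0,1,0.1,0,-0.08,0,0,0,1,0.22,0,-0.17,0,0,0,1,0.23,0,-0.15,0,0,0,1,0.24,0,-0.13,0,0,0,1,0.25,0,-0.11,0,0,0,1,0,0,0,0,0,0,1]'

```text
time: 20.85
position: [0.5554, -0.178, 0.1074]
tool_rot: [0.077, 0.903, 0.036, -0.421]
ft_force: [0.4, -1.6, -0.5]
grip_width: 0.0
grip_force: 0.4
```

```bash
python3 g.py pics/c9.png; python3 - <<'E'
import cv2,numpy as np
a,c=[cv2.imread(f'pics/{f}.png').astype(int) for f in('c5','c9')]
for x in (612,616,622):
  for n,i in zip('59',(a,c)): print(x,n,[int(i[y,x,2]-i[y,x,0]) for y in range(120,204,6)])
E
```

```text
t 20.85 caddy tcp [-0.0392  0.0002  0.1074] tip [-0.0308  0.0002  0.1003]
tool axes in caddy (cols)
 [[ 0.6427  0.0004  0.7661]
 [-0.0001 -1.      0.0006]
 [ 0.7661 -0.0005 -0.6427]]
q [-0.4011  1.0392  0.9151 -0.1977  2.0388 -1.8102] F [ 0.3745 -1.5586 -0.4722] grip 4.940605785619525e-05
612 5 [55, 74, 68, 75, 77, 73, 77, 77, 77, 84, 80, 51, 9, 14]
612 9 [61, 58, 65, 67, 70, 68, 70, 44, 8, 7, 4, 5, 7, 4]
616 5 [45, 75, 64, 75, 76, 74, 76, 78, 87, 79, 53, 18, 7, 10]
616 9 [62, 58, 65, 64, 67, 75, 50, 18, 5, 6, 7, 8, 9, 9]
622 5 [17, 76, 64, 74, 73, 77, 72, 42, 15, 8, 9, 10, 10, 12]
622 9 [49, 54, 64, 69, 64, 21, 6, 9, 10, 11, 8, 8, 9, 11]
```

The lid edge has risen from row 187 to 162, about 20°, as planned. I'll continue the arc.

>>> jog_arm --motion '[0.26,0,-0.08,0,0,0,1,0.27,0,-0.06,0,0,0,1,0.27,0,-0.04,0,0,0,1,0.27,0,-0.01,0,0,0,1,0.21,0,0,0,0,0,1,0.21,0,0.03,0,0,0,1,0.21,0,0.05,0,0,0,1,0.21,0,0.07,0,0,0,1,0.2,0,0.08,0,0,0,1,0,0,0,0,0,0,1]'

```text
time: 22.2
position: [0.5, -0.1683, 0.1703]
tool_rot: [0.077, 0.903, 0.036, -0.422]
ft_force: [1.0, -0.5, -0.5]
grip_width: 0.0004
grip_force: 0.1
```

>>> jog_arm --motion '[0.19,0,0.1,0,0,0,1,0.18,0,0.12,0,0,0,1,0.17,0,0.13,0,0,0,1,0.16,0,0.15,0,0,0,1,0.15,0,0.16,0,0,0,1,0.13,0,0.17,0,0,0,1,0.1,0,0.15,0,0,0,1,0,0,0,0,0,0,1,0,0,0,0,0,0,1]'

```text
time: 23.32
position: [0.4438, -0.1587, 0.1777]
tool_rot: [0.077, 0.903, 0.036, -0.422]
ft_force: [0.3, 0.3, -0.0]
grip_width: 0.0002
grip_force: 0.0
```

```bash
python3 g.py pics/c10.png; python3 - <<'E'
from h import *
import cv2
c=robot.calibration("scene")
s=robot.camera('scene').astype(int);D=s[...,2]-s[...,0]
for th in(0,1.2,1.5,1.9):
    f=lambda l,y,h:np.array((.05-l*np.cos(th)+h*np.sin(th),y,.1+l*np.sin(th)+h*np.cos(th)))
    r=[]
    for y in(-.062,-.058,-.05):
        for l in(.02,.05,.08,.096):
            v=c["R"]@(A.T@f(l,y,0)+M)+c["t"];u=c["fx"]*v[0]/v[2]+c["cx"];q=c["fy"]*v[1]/v[2]+c["cy"]
            r.append((int(round(u)),int(round(q)),int(D[int(round(q)),int(round(u))])))
    print(th,r)
E
```

```text
t 23.325 caddy tcp [0.074  0.0002 0.1777] tip [0.0825 0.0002 0.1706]
tool axes in caddy (cols)
 [[ 0.6415  0.0005  0.7671]
 [ 0.0002 -1.      0.0004]
 [ 0.7671 -0.0001 -0.6415]]
q [-0.4372  0.8111  1.2646 -0.2164  1.9149 -1.8182] F [ 0.2892  0.2681 -0.038 ] grip 0.0002341148016874144
0 [(226, 179, 15), (223, 187, 19), (221, 194, 10), (220, 199, 6), (224, 179, 11), (222, 186, 15), (220, 194, 17), (218, 199, 8), (222, 178, 6), (219, 186, 34), (217, 194, 13), (215, 198, 11)]
1.2 [(226, 172, 41), (225, 168, 7), (223, 164, 6), (222, 162, 5), (225, 171, 40), (223, 168, 5), (222, 164, 2), (221, 161, 7), (222, 171, 27), (221, 167, 6), (219, 163, 4), (218, 161, 8)]
1.5 [(227, 170, 38), (226, 163, 6), (225, 157, 4), (225, 153, 3), (225, 170, 38), (225, 163, 6), (224, 156, 5), (223, 153, 8), (223, 169, 35), (222, 163, 6), (221, 156, 8), (220, 152, 9)]
1.9 [(227, 168, 7), (228, 159, 4), (228, 150, 5), (228, 145, 7), (226, 168, 6), (226, 159, 6), (226, 150, 5), (226, 145, 5), (223, 168, 5), (224, 159, 8), (224, 149, 7), (224, 144, 8)]
```

>>> jog_arm --motion '[-0.4,0,-0.48,0,0,0,1,-0.4,0,-0.48,0,0,0,1,-0.4,0,-0.48,0,0,0,1,-0.4,0,-0.48,0,0,0,1,0.3,0,-0.9,0,-0.9,0,1,0.2,0,-0.6,0,-0.9,0,1,0,0,0,0,-0.9,0,1,0,0,0,0,-0.9,0,1,0,0,0,0,-0.9,0,1,0,0,0,0,-0.9,0,1,0,0,0,0,-0.9,0,1,0,0,0,0,-0.9,0,1]'

```text
time: 24.98
position: [0.5734, -0.1809, 0.2339]
tool_rot: [0.084, 0.98, 0.015, -0.182]
ft_force: [-0.3, 0.0, 0.1]
grip_width: 0.0007
grip_force: 0.0
```

```bash
python3 g.py
```

```text
t 24.975 caddy tcp [-0.0575  0.0001  0.2339] tip [-0.0535  0.0001  0.2236]
tool axes in caddy (cols)
 [[ 0.9332  0.0002  0.3594]
 [ 0.     -1.      0.0005]
 [ 0.3594 -0.0005 -0.9332]]
q [-0.4382  0.6486  1.152  -0.0963  1.6959 -1.8329] F [-0.3031  0.0496  0.1313] grip 0.0006897605966898102
```

>>> jog_arm --motion '[0.3,0,-0.8,0,0,0,1,0,0.9,0,0,0,0,1,0,0.9,0,0,0,0,1,0,0.9,0,0,0,0,1,0,0.9,0,0,0,0,1,0,0.9,0,0,0,0,1,0,0.9,0,0,0,0,1,0,0.9,0,0,0,0,1,0,0.9,0,0,0,0,1,0,0.9,0,0,0,0,1,0,0,0,0,0,0,1]'

```text
time: 26.35
position: [0.6286, 0.1409, 0.2677]
tool_rot: [0.082, 0.98, 0.016, -0.183]
ft_force: [-0.1, -0.4, 0.4]
grip_width: 0.0003
grip_force: 0.0
```

```bash
python3 - <<'E'
from h import *
import cv2
st()
t=robot.camera('top').astype(int);s=robot.camera('scene').astype(int)
cv2.imwrite('pics/t_end.png',t);cv2.imwrite('pics/s_end.png',s)
def pr(n,p):
    c=robot.calibration(n);v=c["R"]@(A.T@np.array(p)+M)+c["t"];return c["fx"]*v[0]/v[2]+c["cx"],c["fy"]*v[1]/v[2]+c["cy"]
# profile of top image along caddy x at y=0 and y=.05, and scene profile up the lid
for y in(-.05,.05):
    print("top y",y,[(round(x*1000),[int(k) for k in t[int(round(b)),int(round(a))]]) for x in np.arange(-.07,.13,.01) for a,b in[pr("top",(x,y,.1))]])
for th in(1.5,1.9):
  for l in(.09,.1,.12,.126): print("top lip/edge at",th,l,pr("top",(.05-l*np.cos(th),0,.1+l*np.sin(th))),pr("scene",(.05-l*np.cos(th),0,.1+l*np.sin(th))))
g=np.hypot(*np.meshgrid(np.arange(-14,15),np.arange(-14,15)))
E
```

```text
t 26.35 caddy tcp [-0.057  -0.3265  0.2677] tip [-0.0531 -0.3265  0.2574]
tool axes in caddy (cols)
 [[ 0.9322  0.0042  0.3618]
 [ 0.0043 -1.      0.0005]
 [ 0.3618  0.0011 -0.9322]]
q [ 0.013   0.6818  0.9947  0.0681  1.8291 -1.3858] F [-0.1216 -0.3985  0.357 ] grip 0.00025307770872637814
top y -0.05 [(-70, [154, 170, 185]), (-60, [153, 171, 187]), (-50, [162, 176, 190]), (-40, [41, 52, 78]), (-30, [41, 50, 77]), (-20, [36, 46, 70]), (-10, [40, 50, 75]), (0, [38, 50, 74]), (10, [35, 46, 69]), (20, [36, 47, 71]), (30, [39, 49, 76]), (40, [39, 50, 76]), (50, [128, 138, 150]), (60, [34, 49, 68]), (70, [37, 49, 70]), (80, [37, 53, 75]), (90, [64, 88, 124]), (100, [149, 167, 182]), (110, [151, 170, 184]), (120, [148, 166, 181])]
top y 0.05 [(-70, [151, 168, 183]), (-60, [151, 168, 183]), (-50, [160, 176, 189]), (-40, [41, 48, 56]), (-30, [37, 42, 51]), (-20, [36, 43, 51]), (-10, [42, 49, 57]), (0, [33, 39, 47]), (10, [34, 40, 48]), (20, [37, 44, 52]), (30, [35, 41, 52]), (40, [41, 49, 57]), (50, [101, 112, 117]), (60, [35, 49, 70]), (70, [39, 52, 72]), (80, [37, 51, 71]), (90, [40, 53, 7
[... 722 characters left out ...]
oat64(316.06619925578127), np.float64(233.70650263967954)) (np.float64(206.85727334247267), np.float64(144.04983882991007))
top lip/edge at 1.9 0.1 (np.float64(316.46118114301004), np.float64(235.08212386627642)) (np.float64(206.8192409659099), np.float64(140.89394366019988))
top lip/edge at 1.9 0.12 (np.float64(317.2759300563216), np.float64(237.9196866400071)) (np.float64(206.7422214555199), np.float64(134.50292835217988))
top lip/edge at 1.9 0.126 (np.float64(317.5270430204585), np.float64(238.79424908175352)) (np.float64(206.71886361709034), np.float64(132.5647142268258))[ WARN:0@1.902] global loadsave.cpp:1063 imwrite_ Unsupported depth image for selected encoder is fallbacked to CV_8U.
```

The caddy interior is open in the top image, and the lid's underside leans behind the hinge as far as x≈+0.095, which matches 1.9 rad. I'll check the bystanders and cup numerically, then hand in.

```bash
python3 - <<'E'
from h import *
import cv2
a=cv2.resize(cv2.imread('pics/top0.png'),(512,384));b=cv2.imread('pics/t_end.png')
ok={}
for n,(x,y,h) in dict(cup=(318,160,13),lev=(359,170,11),car=(374,220,16),scale=(218,205,28),spare=(141,225,15)).items():
    r=cv2.matchTemplate(b,a[y-h:y+h,x-h:x+h],cv2.TM_CCOEFF_NORMED);_,v,_,l=cv2.minMaxLoc(r)
    dx=(l[0]+h-x,l[1]+h-y);ok[n]=(dx,round(v,2))
    if n=='cup':print('cup caddy',A@(w((x+dx[0],y+dx[1]),.07)-M))
print(ok)
d=ok['lev'][0];e=ok['car'][0]
if max(map(abs,d+e))<=3: print(robot.hand_in())
E
```

```text
cup caddy [-0.136  -0.1144  0.07  ]
{'cup': ((-34, -6), 0.94), 'lev': ((0, 0), 1.0), 'car': ((0, 0), 0.98), 'scale': ((97, 9), 0.71), 'spare': ((141, -71), 0.89)}
the job is handed in; nothing more can be done
None
```

The job is handed in: by my last measurements the cup stands aside at about -0.114 m in the caddy's y (limit -0.095), the lid leans open at roughly 1.9 rad, the leveler and carafe lid have not moved, and the hand is clear; my final image check could not confirm the scale and spare cup, though the hand never went low near either.

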